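Load the sample warmer, set its timer and start it

ROBOT

A 6-joint arm with a two-finger parallel gripper is mounted at the origin on the work surface. World frame = base frame: x ahead of the robot, y to its left, z up, the work surface at z = 0. Lengths are in m, angles in degrees, forces in N, time in s.
With the tool pointing down it reaches from about 0.25 to 0.725 m from the base axis. Payload 9.7 kg.
Tool frame: the origin (TCP) lies midway between the tips of the shut fingers; the grasp point (between the pads) lies bot.grasp_offset behind it (bot.grasp_offset is the distance from the TCP to the grasp point, in m); x points along the fingers, y is the direction in which the jaws open and shut, and the axes are right-handed (so a half turn about x gives the same grasp; the last joint's range is limited). The gripper opens to 85 mm and grips with 20 to 120 N. Pads are 22 mm wide; open, the fingers measure 114 mm over their backs; the gripper's body (76 mm by 85 mm) begins 54 mm behind the grasp point. The pads swing forward as they close: fully open they stand 13 mm farther back than shut.
Start: joints at [-65.489, 4.979, 10.078, 95.1, 0, 90], TCP at [0.228, -0.5, 0.231] pointing down, gripper open.
Joint ranges: [-179.16, 179.16], [-48.56, 103.87], [-65.8, 70.77], [-126.05, 130.52], [-82.76, 87.17], [-180, 180]. Speed limits (degrees/s): [127.2, 127.2, 147.25, 180, 180, 180].

INTERFACE

Orientations are given as [roll, pitch, yaw] about the fixed x, y, z axes, in that order (R = Rz(yaw) Ry(pitch) Rx(roll)).
In Python, from workcell import status, camera, bot gives the robot as it stands.
- The arm moves only by the shell command python3 -m jog 'ROWS' [OPENING] [FORCE]. ROWS is text: rows parted by semicolons, each of 4 numbers parted by spaces: the shift along the tool's x, y, z in mm, then the turn about the tool's x in degrees. A call has exactly 8 rows; each row is the pose to reach, as a shift and turn from the pose commanded when the call began, along the tool's axes at that moment; what a row does not reach only later rows make up. A row lasts 1/8 s, in which the tool goes at most 62.5 mm and 10.7 degrees, less where a joint would pass 70% of its speed; a pose out of reach is approached as far as the arm can. A call with a gripper value outside its range is refused whole. OPENING is the opening, from 0 (shut) to 1 (fully open), set as the call begins (- or left out, the last holds). The fingers move at their own pace and stop on an object; FORCE is the grip in N (left out, the last holds). Time passes only in rows, so rows that repeat a pose let the fingers close, or fill a call up. It gives the time, the measured TCP pose, the force and the opening at its end, in the units of the state.
- status.get_obs(): the state, without advancing time (a new reading comes with each control period).
- camera(name): name is "scene" or "side" or "wrist"; returns a dict with "color" (384x512x3 uint8, red, green, blue), "vfov" (degrees; the focal length in pixels is half the picture's height over the tangent of half this angle, whatever the lens; pixels are square), "cx", "cy" (the principal point, pixels), "rvec" (rotation vector, rad) and "tvec" (3), from world to camera coordinates, as OpenCV has them. Camera axes: x right, y down, z forward; pixel columns grow to the right and rows downward; lengths in m; the calibration is good to about 2 mm. A picture is of the moment at which its call begins. There is no depth.
- bot.job_done(): hands the job in, once; it reports no verdict.
The state is a dict: "time": time; "q": joint angles; "qd": joint speeds; "joint_efforts": joint torques, N m; "ee_pos": TCP position; "tcp_rot": TCP orientation; "wrist_force": force on the tool from outside, world axes, zero at the start; "torque": the same for the moment, N m; "opening": finger opening in m.
Only numpy, scipy, OpenCV 4.12 (cv2) and the standard library are available. Lean on these libraries where they do the work, as an engineer would, in place of code of your own. Each camera call takes 0.05 s, during which the arm holds its last target. There are 200 camera calls.

TASK

Stand every orange-capped sample pot on the bench upright in the cells of the warmer's well, and turn the timer dial clockwise, click by click, to 9 (the orange mark, nine clicks from the green zero mark). Only when both are done, take the yellow stylus and with it press the recessed green start button fully down for about half a second, then stand the stylus back in its blue holder. Leave the white bottle, the blue jar and the green box where they are.

Things in the scene. Friction and masses are not known exactly. Their poses are not given: they have to be found in the camera images.
- pot1_center (a point): A sample pot (clear body, orange cap, paper band): upright cylinder 54 mm in diameter, 60 mm tall, about 120 g; this point is its centre, 30 mm above its underside, z up along the pot. Some of the four may be absent.
- pot2_center (a point): A sample pot (clear body, orange cap, paper band): upright cylinder 54 mm in diameter, 60 mm tall, about 120 g; this point is its centre, 30 mm above its underside, z up along the pot. Some of the four may be absent.
- pot3_center (a point): A sample pot (clear body, orange cap, paper band): upright cylinder 54 mm in diameter, 60 mm tall, about 120 g; this point is its centre, 30 mm above its underside, z up along the pot. Some of the four may be absent.
- pot4_center (a point): A sample pot (clear body, orange cap, paper band): upright cylinder 54 mm in diameter, 60 mm tall, about 120 g; this point is its centre, 30 mm above its underside, z up along the pot. Some of the four may be absent.
- well (a point): Floor centre of the aluminium well of the fixed warmer, 50 mm above the bench. x runs across the warmer, away from the robot, y along it to the panel, z up. The well is 175 x 175 mm; its 5 mm outer walls and central cross of dividers rise 15 mm above the floor and make four 80 mm square cells centred at x, y = +-42.5 mm from here. One pot to a cell.
- panel (a point): Centre of the top of the warmer's grey and white control panel, 80 mm above the bench, 175 mm from the well centre along y; same axes. The panel is 175 x 172 mm; the whole warmer is 175 (x) x 350 (y) mm. The dial's axis is at x = -30 mm from here, the start button at x = +55 mm.
- dial (a joint): Timer dial, rad, grows clockwise seen from above. 12 sprung detents every 30 degrees (0.5236 rad): 0 = green mark (pointer to the warmer's +x), one click per number, 9 = orange mark = 4.7124 rad (pointer to the warmer's +y), 11 the last; end stops just outside 0 and 11. It starts at 0 to 3. Left alone it settles in the nearest click; passing a click takes about 0.12 N m.
- dial_grip (a point): On the dial's axis, at the height to grip. The grip is a black upright bar 56 mm long (this frame's x; the pointer, a white line, is at +x), 16 mm thick (y), 40 mm tall, standing on a black disc 64 mm in diameter. Its top is 17 mm above this point, the disc's top 21 mm below it, the panel 30 mm below. The frame turns with the dial.
- start (a joint): Start button travel, m: 0 released, 0.005 fully down. It springs back; first movement takes 1.4 N, fully down 5 N.
- start_top (a point): Centre of the top of the green start button, 16 mm in diameter; it moves along vertical. It lies 8 mm below the rim of its square black bezel (opening 20 x 20 mm, outside 36 x 36 mm), so that fingers do not fit but the stylus does.
- stylus_center (a point): Stylus, upright, 80 g, 120 mm long: yellow round handle 24 mm in diameter and 64 mm tall; this point is the middle of the handle, 88 mm above the tip. Below the handle a flange 34 mm in diameter and 6 mm thick (50 to 56 mm above the tip), then a steel shaft 9 mm in diameter, 50 mm long. z points from tip to handle.
- stylus_tip (a point): Lower end of the stylus, on its axis; z points up along the stylus to the handle.
- holder_hole0 (a point): Centre of the mouth of the stylus holder's hole, z up: a fixed blue block 64 x 64 x 58 mm; the mouth is in its top, 58 mm above the bench; the hole is 17 mm in diameter, 54 mm deep. Home, the stylus hangs upright in it with the flange resting on the block, tip 50 mm below the mouth.
- spray: White bottle, 68 mm in diameter, 190 mm tall; origin at the centre of its underside. Leave alone.
- pill_jar: Blue jar with white lid, 60 mm in diameter, 90 mm tall; origin at the centre of its underside. Leave alone.
- wipes: Green box 80 x 140 x 60 mm; origin at the centre of its underside. Leave alone.
Mind the look-alikes: they are no part of the job. Of the things like the part that bears stylus_center, leave any that is red; of the rest the larger one is meant.

How it is judged (in metres and radians):
On the way, in this order (a step that is already met when the one before it is completed fails the run):
1. every pot stands upright in the well and the dial is clicked to 9 (within 10 degrees) (x of pot1_center in the frame of well between -0.062 and 0.062 m and y of pot1_center in the frame of well between -0.062 and 0.062 m and z of pot1_center in the frame of well between 0.022 and 0.038 m and angle between each of pot1_center, pot2_center, pot3_center, pot4_center's own z axis and vertical below 0.15 rad and x of pot2_center in the frame of well between -0.062 and 0.062 m and y of pot2_center in the frame of well between -0.062 and 0.062 m and z of pot2_center in the frame of well between 0.022 and 0.038 m and x of pot3_center in the frame of well between -0.062 and 0.062 m and y of pot3_center in the frame of well between -0.062 and 0.062 m and z of pot3_center in the frame of well between 0.022 and 0.038 m and x of pot4_center in the frame of well between -0.062 and 0.062 m and y of pot4_center in the frame of well between -0.062 and 0.062 m and z of pot4_center in the frame of well between 0.022 and 0.038 m and value of joint dial between 4.5424 and 4.8824 rad), for 0.3 s.
2. with the dial at 9, the stylus presses the start button fully down (at least 4 mm) for half a second (value of joint dial between 4.5424 and 4.8824 rad and value of joint start above 0.004 m and contact force between stylus and start above 0.5 N), for 0.4 s.
At the end, for the whole second after the job is handed in: Every pot present upright (0.15 rad) on the well floor (centre within 62 mm of the well centre in x and y, height within 8 mm); dial at 9 (10 degrees); button released; stylus upright (0.12 rad) in its holder, within 10 mm of the hole axis, tip 44 to 54 mm below the mouth; all at rest (all of step 1 and horizontal distance between stylus_tip and holder_hole0 below 0.01 m and z of stylus_tip in the frame of holder_hole0 between -0.054 and -0.044 m and angle between stylus_tip's own z axis and vertical below 0.12 rad and value of joint start below 0.001 m and linear speed of each of stylus, pot1, pot2, pot3, pot4 below 0.03 m/s); the robot touches nothing.
It fails at once if the white bottle is moved more than 30 mm (distance of spray from where it was at the start of the episode above 0.03 m).
It fails at once if the blue jar is moved more than 30 mm (distance of pill_jar from where it was at the start of the episode above 0.03 m).
It fails at once if the green box is moved more than 30 mm (distance of wipes from where it was at the start of the episode above 0.03 m).
Of pot1, pot2, pot3, pot4 only 2 to 4 are there at a start; the rules pass over those that are not, and their reading is None.
At some moment in a run one of pot1, pot2, pot3, pot4 may be knocked a few centimetres aside while the robot is not near it.
It also fails if it takes over 210 s, if anything falls off the work surface, if the arm or the gripper's body presses on something with over 40 N, if the wrist force passes 120 N, or if a joint passes its speed limit or range.

## Working session

There is one attempt and no reset: what is moved stays moved. The work goes in short steps, Python scripts to look and compute and a shell command to move; the robot and the scene stay as the last step left them, time stands still between calls to the robot, and variables do not carry over. Pictures are saved under pics/ and viewed, about 12 in all and at most 16, crops included, and the job is handed in when it is done.

```bash
ls; mkdir -p pics
cat > h.py <<'E'
import numpy as np, cv2
from workcell import status, camera, bot
def snap(n,f):
    c=camera(n); cv2.imwrite('pics/'+f+'.png',c['color'][:,:,::-1]); np.save('pics/'+f+'.npy',c,allow_pickle=True); return c
def load(f): return np.load('pics/'+f+'.npy',allow_pickle=True).item()
def K(c):
    f=c['color'].shape[0]/2/np.tan(np.radians(c['vfov'])/2); return np.array([[f,0,c['cx']],[0,f,c['cy']],[0,0,1.]])
def ray(c,u,v,z):
    R=cv2.Rodrigues(np.array(c['rvec'],float))[0]; t=np.array(c['tvec'],float).ravel()
    o=-R.T@t; d=R.T@np.linalg.inv(K(c))@np.array([u,v,1.]); return o+d*(z-o[2])/d[2]
def proj(c,P):
    return cv2.projectPoints(np.array(P,float).reshape(-1,3),np.array(c['rvec'],float),np.array(c['tvec'],float),K(c),None)[0].reshape(-1,2)
E
python3 - <<'E'
from h import *
a=snap('scene','s0');b=snap('side','d0');w=snap('wrist','w0')
im=np.vstack([np.hstack([a['color'],b['color']])])
for c in (a,b,w):
    R=cv2.Rodrigues(np.array(c['rvec'],float))[0]; print(-R.T@np.ravel(c['tvec']),R[2],c['vfov'])
cv2.imwrite('pics/a.png',cv2.resize(a['color'],(800,600),interpolation=2)[:,:,::-1])
cv2.imwrite('pics/b.png',cv2.resize(b['color'],(800,600),interpolation=2)[:,:,::-1])
print(status.get_obs(),bot.grasp_offset)
E
```

```text
pics
[ 1.27782316 -0.09200241  0.89445112] [-0.63510824  0.11773858 -0.76339711] 54.04709446374234
[0.18777059 0.95920286 0.89878341] [ 0.32294194 -0.70340965 -0.63318509] 43.4929326797237
[ 0.29533232 -0.46971706  0.37324838] [-0.25909928 -0.11759224 -0.95866554] 60.329687140686644
{'time': 0.15, 'q': array([-6.54891100e+01,  5.00386483e+00,  1.00462556e+01,  9.50996759e+01,
       -1.61437060e-03,  8.99988287e+01]), 'qd': array([-0.03099883, -0.06696871,  0.11607317, -0.01451582,  0.00735786,
       -0.02750848]), 'joint_efforts': array([-3.16455535e-04, -5.20760322e+01,  4.65044510e+01,  1.39467962e-02,
       -3.43354895e-05, -9.78854843e-06]), 'ee_pos': array([ 0.22809957, -0.5002862 ,  0.23075819]), 'tcp_rot': array([-88.38692779,  89.94269215, 116.12513425]), 'wrist_force': array([-0.06431774,  0.82021877, -0.13169958]), 'torque': array([ 0.00613027,  0.00540509, -0.0098329 ]), 'opening': 0.085551835967662} 0.0187
```

View pics/a.png

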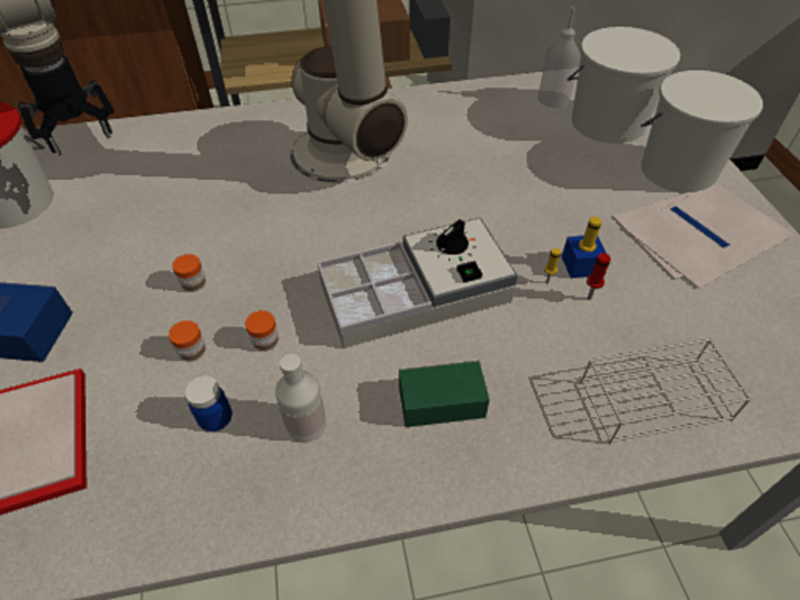

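View pics/b.png

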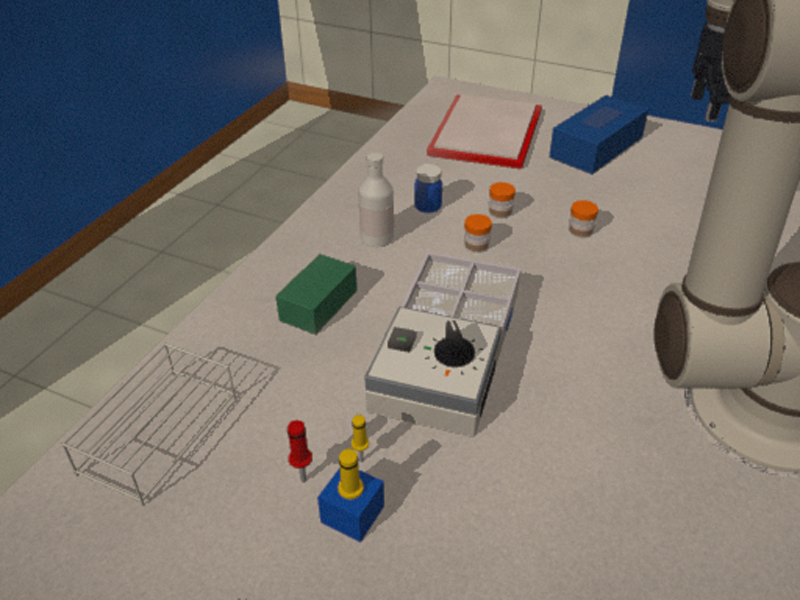

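Candidates (800x600 scene pixels):
- **Pots:** caps at (188,265), (186,333) and (261,323). No fourth is visible.
- **Stylus:** the yellow one in the holder is at (592,235), a smaller free yellow one at (553,262) and a red one at (598,270). The larger yellow one, in the blue holder, is the one meant.

Next I measure and take one close crop to check.

```bash
cat > m0.py <<'E'
from h import *
a=load('s0');b=load('d0')
for c,n in((a,'scene'),(b,'side')):
    h=cv2.cvtColor(c['color'],cv2.COLOR_RGB2HSV)
    m=((h[...,0]>4)&(h[...,0]<16)&(h[...,1]>200)&(h[...,2]>140)).astype(np.uint8)
    N,_,st,ce=cv2.connectedComponentsWithStats(m)
    for i in range(1,N):
        if st[i,4]>60: print(n,'orange',ce[i].round(1),st[i], ray(c,*ce[i],.053).round(3))
s=.64
for nm,pa,z in [('panel corners',[(404,236),(486,219),(516,271),(435,301)],.08),('well far corners',[(318,262),(340,331)],.065),('dialtop',[(455,228)],.118),('button',[(468,271)],.08),('stylus top',[(594,220)],.128),('holder',[(584,243)],.058),('small',[(555,251)],.08),('red',[(603,258)],.1),('jar',[(203,385)],.09),('spray',[(291,362)],.19),('green',[(400,376),(481,364),(487,393),(404,402)],.06)]:
    print(nm,[ray(a,u*s,v*s,z)[:2].round(3).tolist() for u,v in pa])
for nm,pa,z in [('panel corners',[(393,309),(503,311),(368,383),(486,400)],.08),('well far corners',[(428,256),(520,268)],.065),('dialtop',[(453,328)],.118),('button',[(402,338)],.08),('stylus top',[(349,455)],.128),('jar',[(428,171)],.09),('spray',[(375,160)],.19),('green',[(278,290),(317,316),(355,264),(318,257)],.06)]:
    print('side',nm,[ray(b,u*s,v*s,z)[:2].round(3).tolist() for u,v in pa])
A=cv2.resize(a['color'][125:205,250:400],(800,427),interpolation=cv2.INTER_CUBIC)
cv2.imwrite('pics/c.png',A[:,:,::-1])
E
python3 m0.py
```

```text
scene orange [118.7 168.6] [111 163  17  12 151] [ 0.393 -0.358  0.053]
scene orange [166.1 205.9] [158 199  18  14 197] [ 0.572 -0.219  0.053]
scene orange [117.3 212.5] [109 206  18  14 201] [ 0.569 -0.355  0.053]
side orange [320.5 121.9] [314 117  15  12 138] [ 0.57  -0.355  0.053]
side orange [373.2 134. ] [366 129  17  12 155] [ 0.395 -0.356  0.053]
side orange [305.1 143. ] [298 137  16  13 161] [ 0.574 -0.219  0.053]
panel corners [[0.431, 0.079], [0.415, 0.255], [0.568, 0.268], [0.61, 0.101]]
well far corners [[0.454, -0.098], [0.632, -0.077]]
dialtop [[0.468, 0.172]]
button [[0.55, 0.179]]
stylus top [[0.511, 0.437]]
holder [[0.502, 0.438]]
small [[0.532, 0.36]]
red [[0.586, 0.43]]
jar [[0.716, -0.308]]
spray [[0.771, -0.157]]
green [[0.743, 0.009], [0.746, 0.149], [0.804, 0.143], [0.793, 0.006]]
side panel corners [[0.6, 0.111], [0.432, 0.04], [0.561, 0.278], [0.391, 0.237]]
side well far corners [[0.613, -0.065], [0.447, -0.102]]
side dialtop [[0.478, 0.152]]
side button [[0.557, 0.169]]
side stylus top [[0.505, 0.44]]
side jar [[0.717, -0.306]]
side spray [[0.758, -0.145]]
side green [[0.815, 0.129], [0.718, 0.16], [0.727, 0.007], [0.799, 0.016]]
```

View pics/c.png

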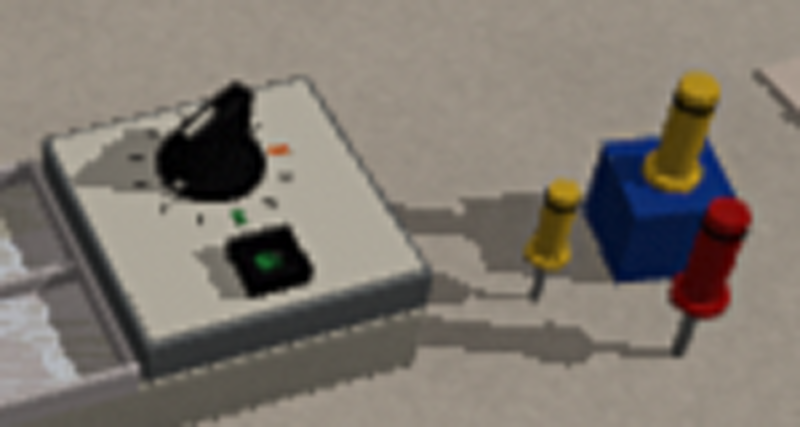

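```bash
cat >> h.py <<'E'
from scipy.spatial.transform import Rotation as Ro
def go(*targets):
    """targets (x,y,z,jaw_angle deg): prints shift/turn from the pose now, in tool axes of now"""
    o=status.get_obs(); R=Ro.from_euler('xyz',o['tcp_rot'],degrees=True).as_matrix()
    ja=np.degrees(np.arctan2(R[1,1],R[0,1]))
    print('t',round(o['time'],1),'tcp',np.round(o['ee_pos'],4),'jaw',round(ja,1),'open',round(o['opening'],4),'q',np.round(o['q'],0),'F',np.round(o['wrist_force'],1))
    for t in targets:
        d=R.T@(np.array(t[:3])-o['ee_pos'])*1000
        turn=-(t[3]-ja); turn=(turn+90)%180-90
        print(t,'->',d.round(1),'turn',round(turn,1))
E
python3 - <<'E'
from h import *
go((.393,-.357,.12,8),(.393,-.357,.021,8))
o=status.get_obs();print(Ro.from_euler('xyz',o['tcp_rot'],degrees=True).as_matrix().round(2))
E
```

```text
t 0.1 tcp [ 0.2281 -0.5003  0.2308] jaw -65.5 open 0.0856 q [-65.   5.  10.  95.  -0.  90.] F [-0.1  0.8 -0.1]
(0.393, -0.357, 0.12, 8) -> [ 110.8  -61.8 -209.5] turn -73.5
(0.393, -0.357, 0.021, 8) -> [ 209.8  -61.7 -209.5] turn -73.5
[[-0.    0.41 -0.91]
 [ 0.   -0.91 -0.41]
 [-1.   -0.    0.  ]]
```

```bash
python3 -m jog '10 -10 -30 -10.5;28 -20 -60 -21;42 -30 -90 -31.5;56 -40 -120 -42;70 -48 -150 -52.5;84 -55 -180 -63;98 -60 -205 -73.5;110 -62 -209.5 -73.5' 1
python3 -m jog '20 0 0 0;40 0 0 0;60 0 0 0;80 0 0 0;95 0 0 0;102 0 0 0;102 0 0 0;102 0 0 0' 1
python3 -c "
from h import *
snap('wrist','w1');go((.393,-.357,.018,8))"
```

```text
time: 1.15
ee_pos: [0.3938, -0.3562, 0.1204]
tcp_rot: [-142.9, 90.0, 135.2]
wrist_force: [-0.4, -0.6, -0.2]
opening: 0.0854
time: 2.15
ee_pos: [0.3934, -0.3574, 0.02]
tcp_rot: [38.4, 89.9, -43.6]
wrist_force: [-0.2, 0.4, 0.1]
opening: 0.0851
t 2.2 tcp [ 0.3934 -0.3574  0.0201] jaw 8.0 open 0.0854 q [-42.   4. -15.  71.   0.  40.] F [-0.6  0.3  0.3]
(0.393, -0.357, 0.018, 8) -> [ 2.1 -0.4 -0.5] turn -0.0
```

View pics/w1.png

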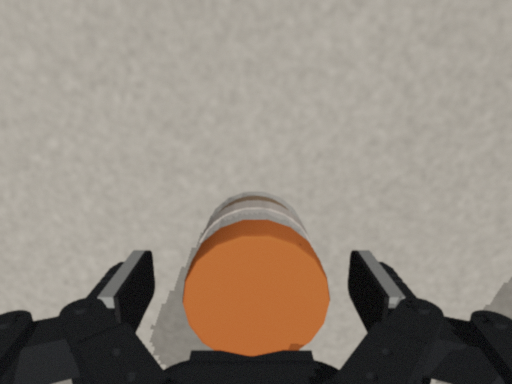

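Pot centred between the fingers (cap centre at about (256,290)). Closing, then lifting over the warmer for a look.

```bash
python3 -m jog '2 0 0 0;2 0 0 0;2 0 0 0;2 0 0 0;2 0 0 0;2 0 0 0;2 0 0 0;2 0 0 0' 0.3 40
python3 -m jog '-40 0 0 0;-90 0 0 0;-140 0 0 0;-170 0 0 0;-200 0 0 0;-220 0 0 0;-220 0 0 0;-220 0 0 0'
python3 -c "
from h import *
go((.49,-.049,.24,8.4))"
```

```text
time: 3.2
ee_pos: [0.3933, -0.3573, 0.0176]
tcp_rot: [42.5, 90.0, -39.5]
wrist_force: [0.0, 0.7, 4.6]
opening: 0.0534
time: 4.2
ee_pos: [0.3928, -0.3569, 0.2358]
tcp_rot: [-139.8, 89.9, 138.3]
wrist_force: [-0.3, -1.0, -1.4]
opening: 0.0531
t 4.2 tcp [ 0.3928 -0.3569  0.2358] jaw 8.0 open 0.0531 q [-42.   3.   8.  96.  -0.  40.] F [-0.3 -1.  -1.4]
(0.49, -0.049, 0.24, 8.4) -> [  -4.   139.1 -291.4] turn -0.4
```

```bash
python3 -m jog '-4 20 -40 0;-4 40 -85 0;-4 62 -130 0;-4 85 -175 0;-4 105 -220 0;-4 125 -260 0;-4 139 -291 0;-4 139 -291 0'
python3 -c "
from h import *
c=snap('wrist','w2');go()
cv2.imwrite('pics/w2b.png',cv2.resize(c['color'],(800,600),interpolation=2)[:,:,::-1])"
```

```text
time: 5.2
ee_pos: [0.4901, -0.0477, 0.2397]
tcp_rot: [-107.9, 89.9, 170.2]
wrist_force: [-0.2, -0.9, -2.4]
opening: 0.053
t 5.2 tcp [ 0.4899 -0.0488  0.2399] jaw 8.1 open 0.0533 q [-6. -3.  3. 96. -0. 76.] F [ 0.5  0.3 -2.5]
```

View pics/w2b.png

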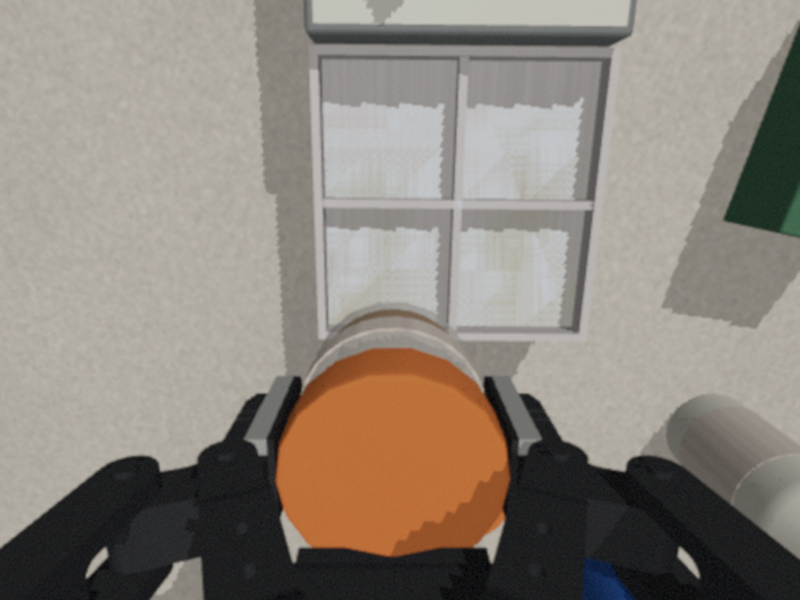

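The well is clearly seen: cross at (457,205), outer corners at about (312,46), (618,50), (320,338) and (585,338).

Run:
```python
from h import *
c=load('w2')
P=[ray(c,u*.64,v*.64,.065)[:2] for u,v in [(312,46),(618,50),(320,338),(585,338),(457,205),(318,204),(593,206),(462,52),(450,334)]]
for p in P: print(p.round(4))
print('angle y', np.degrees(np.arctan2(*(P[7]-P[8])[::-1]))-90, np.degrees(np.arctan2(*(P[6]-P[5])[::-1])), [np.degrees(np.arctan2(*(P[0]-P[2])[::-1]))-90,np.degrees(np.arctan2(*(P[1]-P[3])[::-1]))-90])
print('mean corners',np.mean(P[:4],0))
W=np.array([*P[4],.05]); th=np.radians(8.4); R=Ro.from_euler('z',th).as_matrix()
for s in [(-42.5,-42.5),(42.5,-42.5),(-42.5,42.5),(42.5,42.5)]: print(s,(W+R@[s[0]/1e3,s[1]/1e3,0]).round(4))
# model residual in scene cam
for n in('s0','d0'):
    cc=load(n); print(n,(proj(cc,[W+R@np.array(v) for v in [(-.0875,-.0875,.015),(.0875,-.0875,.015),(-.0875,.089,.03),(.0875,.089,.03),(.0875,.261,.03),(-.0875,.261,.03)]])/.64).round(0).tolist())
```

```text
[0.4286 0.0733]
[0.5982 0.0957]
[ 0.451 -0.099]
[ 0.6226 -0.0741]
[ 0.5244 -0.0015]
[ 0.4408 -0.013 ]
[0.6062 0.0098]
[0.512  0.0822]
[ 0.5347 -0.084 ]
angle y 7.773506226081153 7.830825582809421 [np.float64(7.432002925093329), np.float64(8.171791792829922)]
mean corners [ 0.5251082  -0.00100912]
(-42.5, -42.5) [ 0.4886 -0.0497  0.05  ]
(42.5, -42.5) [ 0.5727 -0.0373  0.05  ]
(-42.5, 42.5) [0.4761 0.0344 0.05  ]
(42.5, 42.5) [0.5602 0.0468 0.05  ]
s0 [[316.0, 261.0], [341.0, 327.0], [401.0, 234.0], [433.0, 296.0], [517.0, 273.0], [479.0, 215.0]]
d0 [[518.0, 268.0], [425.0, 252.0], [501.0, 325.0], [397.0, 305.0], [364.0, 377.0], [478.0, 401.0]]
```

```bash
python3 -m jog '40 0 0 0;90 0 0 0;125 -1 0 0;145 -1 0 0;158 -1 0 0;166 -1 0 0;171 -1 0 0;171 -1 0 0'
python3 -m jog '0 0 0 0;0 0 0 0;0 0 0 0;0 0 0 0;-20 0 0 0;-60 0 0 0;-110 0 0 0;-130 0 0 0' 0.82
python3 -c "
from h import *
go((.571,-.220,.19,8),(.571,-.220,.018,8))"
```

```text
time: 6.25
ee_pos: [0.4893, -0.0498, 0.0705]
tcp_rot: [72.7, 90.0, -9.3]
wrist_force: [0.1, -0.8, -1.7]
opening: 0.053
time: 7.25
ee_pos: [0.4899, -0.0498, 0.2034]
tcp_rot: [76.5, 89.8, -5.5]
wrist_force: [0.3, 0.3, -0.4]
opening: 0.0698
t 7.2 tcp [ 0.4899 -0.0498  0.2034] jaw 8.0 open 0.0698 q [-6. -4. -2. 92.  0. 76.] F [ 0.3  0.3 -0.4]
(0.571, -0.22, 0.19, 8) -> [ 13.8  56.5 179.8] turn 0.0
(0.571, -0.22, 0.018, 8) -> [185.8  55.9 179.7] turn 0.0
```

```bash
cat >> h.py <<'E'
def pots(n='scene'):
    c=camera(n); h=cv2.cvtColor(c['color'],cv2.COLOR_RGB2HSV)
    m=((h[...,0]>4)&(h[...,0]<16)&(h[...,1]>200)&(h[...,2]>110)).astype(np.uint8)
    N,_,st,ce=cv2.connectedComponentsWithStats(m)
    for i in range(1,N):
        if st[i,4]>40: print(n,st[i,4],'bench',ray(c,*ce[i],.053)[:2].round(3),'well',ray(c,*ce[i],.103)[:2].round(3))
E
python3 -m jog '2 18 50 0;5 36 110 0;10 50 160 0;14 56 180 0;50 57 180 0;95 57 180 0;95 57 180 0;95 57 180 0' 1
python3 -c "
from h import *
pots();pots('side')
go((.572,-.220,.018,8))"
```

```text
time: 8.25
ee_pos: [0.5712, -0.2198, 0.1073]
tcp_rot: [63.1, 89.9, -18.8]
wrist_force: [0.3, -0.5, 0.4]
opening: 0.0856
scene 190 bench [ 0.442 -0.045] well [ 0.492 -0.048]
scene 189 bench [ 0.58  -0.216] well [ 0.621 -0.209]
scene 190 bench [ 0.568 -0.356] well [ 0.61 -0.34]
side 65 bench [ 0.577 -0.353] well [ 0.554 -0.275]
side 171 bench [ 0.572 -0.218] well [ 0.549 -0.148]
side 238 bench [ 0.507 -0.112] well [ 0.489 -0.049]
t 8.3 tcp [ 0.5717 -0.2201  0.1079] jaw 8.0 open 0.0851 q [-21.  13.   5.  82.   0.  61.] F [-0.6  0.  -0.1]
(0.572, -0.22, 0.018, 8) -> [89.9 -0.  -0.2] turn 0.0
```

```bash
python3 -m jog '30 0 0 0;60 0 0 0;80 0 0 0;90 0 0 0;90 0 0 0;90 0 0 0;90 0 0 0;90 0 0 0'
python3 -m jog '0 0 0 0;0 0 0 0;0 0 0 0;0 0 0 0;0 0 0 0;0 0 0 0;-20 0 0 0;-50 0 0 0' 0.3 40
python3 -m jog '-40 0 0 0;-90 0 0 0;-120 4 -40 0;-130 10 -95 0;-130 15 -150 0;-130 20 -200 0;-130 26 -245 0;-130 26 -265 0'
python3 -c "
from h import *
go((.5611,.0466,.0685,8))"
```

```text
time: 9.35
ee_pos: [0.571, -0.2201, 0.0158]
tcp_rot: [61.2, 90.0, -20.8]
wrist_force: [0.1, 0.7, 0.1]
opening: 0.0852
time: 10.35
ee_pos: [0.5699, -0.2197, 0.0655]
tcp_rot: [-119.2, 89.9, 158.9]
wrist_force: [0.7, 0.6, -0.4]
opening: 0.0531
time: 11.35
ee_pos: [0.5591, 0.0481, 0.1961]
tcp_rot: [108.0, 90.0, 26.2]
wrist_force: [-1.0, -0.8, -1.5]
opening: 0.0532
t 11.3 tcp [0.5591 0.0481 0.1961] jaw 8.1 open 0.0532 q [ 5.  6.  7. 91.  0. 87.] F [-1.  -0.8 -1.5]
(0.5611, 0.0466, 0.0685, 8) -> [127.6   1.7   1.7] turn 0.1
```

```bash
python3 -m jog '30 1 1 0;60 2 2 0;85 2 2 0;105 2 2 0;118 2 2 0;126 2 2 0;129 2 2 0;129 2 2 0'
python3 -m jog '0 0 0 0;0 0 0 0;0 0 0 0;0 0 0 0;-20 0 0 0;-60 0 0 0;-100 0 0 0;-110 0 0 0' 0.82
python3 -c "
from h import *
go((.569,-.356,.12,8));pots();pots('side')"
```

```text
time: 12.35
ee_pos: [0.562, 0.0443, 0.0667]
tcp_rot: [84.5, 90.0, 2.5]
wrist_force: [0.3, 0.3, -0.7]
opening: 0.0532
time: 13.35
ee_pos: [0.5628, 0.0444, 0.1792]
tcp_rot: [86.6, 89.8, 4.6]
wrist_force: [1.4, -0.8, -0.1]
opening: 0.0698
t 13.3 tcp [0.5628 0.0444 0.1792] jaw 8.0 open 0.0698 q [ 5.  6.  5. 89.  0. 86.] F [ 1.4 -0.8 -0.1]
(0.569, -0.356, 0.12, 8) -> [ 59.1 -49.9 397.4] turn 0.0
scene 189 bench [ 0.442 -0.045] well [ 0.491 -0.048]
scene 207 bench [0.518 0.056] well [0.563 0.047]
scene 237 bench [ 0.572 -0.353] well [ 0.614 -0.338]
side 151 bench [ 0.569 -0.353] well [ 0.546 -0.276]
side 237 bench [ 0.507 -0.112] well [ 0.488 -0.049]
side 260 bench [ 0.585 -0.011] well [0.561 0.046]
```

```bash
python3 -m jog '0 -6 50 0;0 -12 100 0;0 -19 155 0;0 -26 210 0;5 -33 265 0;20 -40 320 0;45 -46 370 0;59 -50 397 0' 1
python3 -m jog '10 0 0 0;30 0 0 0;55 0 0 0;75 0 0 0;90 0 0 0;102 0 0 0;102 0 0 0;102 0 0 0'
python3 -m jog '0 0 0 0;0 0 0 0;0 0 0 0;0 0 0 0;0 0 0 0;0 0 0 0;-20 0 0 0;-50 0 0 0' 0.3 40
python3 -m jog '-30 0 0 0;-60 0 0 0;-80 0 0 0;-100 0 0 0;-120 0 0 0;-130 0 0 0;-130 0 0 0;-130 0 0 0'
python3 -c "
from h import *
go((.4769,.0350,.2,8),(.4769,.0350,.0685,8))"
```

```text
time: 14.45
ee_pos: [0.5662, -0.3575, 0.1135]
tcp_rot: [-128.9, 89.8, 149.0]
wrist_force: [0.8, 0.9, 0.3]
opening: 0.0854
time: 15.45
ee_pos: [0.5679, -0.356, 0.016]
tcp_rot: [50.6, 89.9, -31.4]
wrist_force: [0.3, 0.3, -1.0]
opening: 0.0856
time: 16.45
ee_pos: [0.5669, -0.3553, 0.0655]
tcp_rot: [-129.9, 89.9, 148.1]
wrist_force: [1.2, -0.4, -0.8]
opening: 0.0532
time: 17.45
ee_pos: [0.5674, -0.3556, 0.1944]
tcp_rot: [-130.8, 89.9, 147.2]
wrist_force: [0.3, 0.7, -0.9]
opening: 0.0534
t 17.4 tcp [ 0.5674 -0.3556  0.1944] jaw 8.0 open 0.0534 q [-32.  22.  26.  94.   0.  50.] F [ 0.3  0.7 -0.9]
(0.4769, 0.035, 0.2, 8) -> [  -5.2  -35.2 -399.4] turn 0.0
(0.4769, 0.035, 0.0685, 8) -> [ 126.3  -35.  -399.3] turn 0.0
```

```bash
python3 -m jog '-5 -5 -50 0;-5 -10 -105 0;-5 -15 -160 0;-5 -20 -215 0;-5 -25 -270 0;-5 -30 -325 0;-5 -33 -370 0;-5 -35 -399 0'
python3 -m jog '5 0 0 0;30 0 0 0;60 0 0 0;90 0 0 0;110 0 0 0;125 0 0 0;130 0 0 0;130 0 0 0'
python3 -c "
from h import *
go((.4769,.0350,.067,8))"
```

```text
time: 18.45
ee_pos: [0.4763, 0.0362, 0.1996]
tcp_rot: [-105.2, 89.9, 172.8]
wrist_force: [0.8, 0.1, -1.4]
opening: 0.0531
time: 19.45
ee_pos: [0.4774, 0.0343, 0.0704]
tcp_rot: [-42.7, 90.0, -124.7]
wrist_force: [0.3, 0.4, -1.4]
opening: 0.0533
t 19.4 tcp [0.4774 0.0343 0.0704] jaw 8.0 open 0.0533 q [  4.  -5. -18.  77.  -0.  86.] F [ 0.3  0.4 -1.4]
(0.4769, 0.035, 0.067, 8) -> [ 3.4 -0.4 -0.8] turn -0.0
```

```bash
python3 -m jog '4 0 0 0;4 0 0 0;4 0 0 0;4 0 0 0;4 0 0 0;4 0 0 0;4 0 0 0;4 0 0 0'
python3 -m jog '0 0 0 0;0 0 0 0;0 0 0 0;0 0 0 0;-20 0 0 0;-60 0 0 0;-100 0 0 0;-150 0 0 0' 0.82
python3 -m jog '0 5 -15 0;0 10 -30 0;0 15 -45 0;0 15 -45 0;0 15 -45 0;0 15 -45 0;0 15 -45 0;0 15 -45 0' 1
python3 -c "
from h import *
pots();pots('side')
c=snap('wrist','w3');go()
cv2.imwrite('pics/w3b.png',cv2.resize(c['color'],(800,600),interpolation=2)[:,:,::-1])"
```

```text
time: 20.45
ee_pos: [0.4773, 0.0345, 0.0663]
tcp_rot: [-111.0, 90.0, 167.0]
wrist_force: [0.2, -0.2, -1.4]
opening: 0.0531
time: 21.45
ee_pos: [0.4769, 0.0344, 0.2171]
tcp_rot: [-94.0, 89.9, -176.0]
wrist_force: [1.9, 0.1, 0.9]
opening: 0.07
time: 22.45
ee_pos: [0.4859, 0.0809, 0.2163]
tcp_rot: [83.0, 90.0, 1.0]
wrist_force: [0.1, 0.3, -1.2]
opening: 0.0852
scene 177 bench [0.428 0.046] well [0.478 0.038]
scene 188 bench [ 0.442 -0.045] well [ 0.492 -0.048]
scene 212 bench [0.517 0.056] well [0.563 0.047]
side 237 bench [ 0.507 -0.112] well [ 0.488 -0.048]
side 259 bench [ 0.584 -0.011] well [0.561 0.046]
side 234 bench [ 0.496 -0.025] well [0.478 0.033]
t 22.6 tcp [0.4859 0.081  0.2163] jaw 8.0 open 0.0855 q [ 9. -3.  0. 93. -0. 91.] F [ 0.6 -0.3 -0.2]
```

View pics/w3b.png

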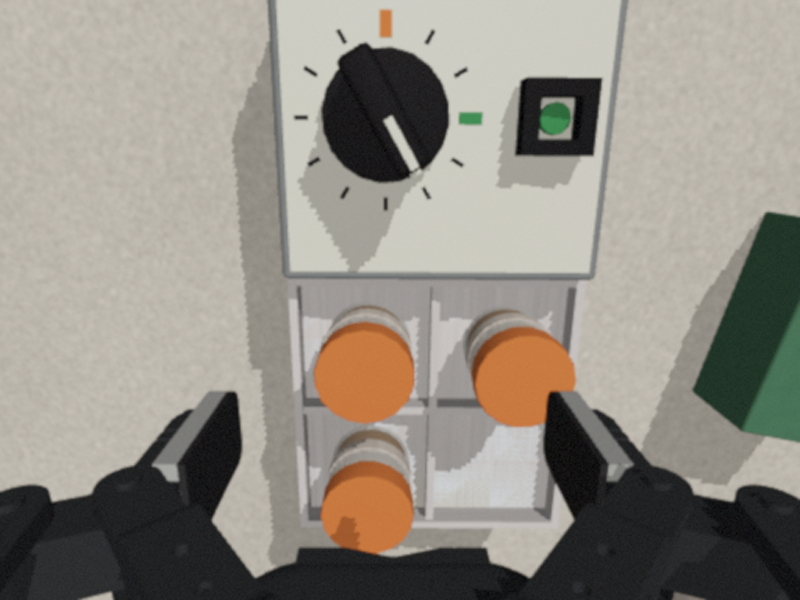

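Three pots are seated. The dial pointer runs from (388,118) to (417,170), about 60° clockwise of the green mark, so it is at 2. It needs 7 clicks, 210°, clockwise, in one grasp if the wrist starts flipped by 180°. Now I measure the dial and button precisely.

Run:
```python
from h import *
c=load('w3'); s=.64
r=lambda u,v,z: ray(c,u*s,v*s,z)[:2]
print('disc',r(386,114.5,.089),'button',r(555,118,.085),'bezel',r(561,117,.092))
g,o=r(470,118.5,.08),r(386,23,.08); m3=r(386,204,.08); m6=r(301,117.5,.08)
print('axis marks',(g+m6)/2,(o+m3)/2,'angles',np.degrees(np.arctan2(*(g-m6)[::-1])),np.degrees(np.arctan2(*(o-m3)[::-1]))-90)
p,q=r(390,119,.127),r(417,170,.127); print('pointer',p,q,np.degrees(np.arctan2(*(q-p)[::-1])))
d=np.array([.4714,.168]); go((*d,.2,-142.2))
```

```text
disc [0.47194148 0.16935015] button [0.55583931 0.17979016] bezel [0.55661233 0.17997607]
axis marks [0.47177426 0.16818484] [0.47199154 0.16833072] angles 7.725409458087738 7.84962358382586
pointer [0.47455539 0.16557342] [0.48910219 0.14647714] -52.701250838548575
t 22.6 tcp [0.4859 0.081  0.2163] jaw 8.0 open 0.0855 q [ 9. -3.  0. 93. -0. 91.] F [ 0.6 -0.3 -0.2]
(np.float64(0.4714), np.float64(0.168), 0.2, -142.2) -> [ 16.3  -2.3 -88.2] turn -29.8
```

```bash
python3 -m jog '0 0 -15 -10;0 0 -30 -20;0 -1 -45 -30;0 -1 -60 -40;0 -2 -75 -50;0 -2 -88 -60;0 -2 -88.5 -70;0 -2 -88.5 -80' 0.5
python3 -m jog '0 0 0 -10;0 0 0 -20;0 0 0 -30;0 0 0 -40;0 0 0 -50;0 0 0 -60;0 0 0 -70;0 0 0 -80'
python3 -m jog '0 0 0 -10;0 0 0 -20;0 0 0 -30;0 0 0 -40;0 0 0 -50;0 0 0 -50;0 0 0 -50;0 0 0 -50'
python3 -c "
from h import *
go((.4719,.1685,.095,-142.2))"
```

```text
time: 23.6
ee_pos: [0.4715, 0.1687, 0.2163]
tcp_rot: [-159.8, 90.0, -161.5]
wrist_force: [-0.4, -0.9, 0.5]
opening: 0.0425
time: 24.6
ee_pos: [0.4716, 0.1685, 0.2163]
tcp_rot: [-46.6, 90.0, 31.7]
wrist_force: [0.4, -0.1, 0.1]
opening: 0.0428
time: 25.6
ee_pos: [0.4716, 0.1684, 0.2163]
tcp_rot: [75.2, 90.0, -156.9]
wrist_force: [0.3, -0.3, -0.0]
opening: 0.0428
t 25.6 tcp [0.4716 0.1684 0.2163] jaw -142.1 open 0.0428 q [  20.   -2.    1.   93.   -0. -108.] F [ 0.3 -0.3 -0. ]
(0.4719, 0.1685, 0.095, -142.2) -> [121.3  -0.3  -0.2] turn 0.1
```

```bash
python3 -m jog '25 0 0 0;55 0 0 0;80 0 0 0;100 0 0 0;112 0 0 0;119 0 0 0;121 0 0 0;121 0 0 0'
python3 -m jog '0 0 0 0;0 0 0 0;0 0 0 0;0 0 0 0;0 0 0 0;0 0 0 0;0 0 0 0;0 0 0 0' 0 60
python3 -m jog '0 0 0 5;0 0 0 10;0 0 0 15;0 0 0 20;0 0 0 25;0 0 0 30;0 0 0 30;0 0 0 30'
python3 -c "
from h import *
go()
c=snap('wrist','w4')
cv2.imwrite('pics/w4b.png',c['color'][:,:,::-1])"
```

```text
time: 26.6
ee_pos: [0.4718, 0.1685, 0.0958]
tcp_rot: [-106.4, 90.0, 21.6]
wrist_force: [0.4, -0.2, 0.6]
opening: 0.0424
time: 27.6
ee_pos: [0.4707, 0.1676, 0.0961]
tcp_rot: [103.0, 89.9, -129.0]
wrist_force: [-8.4, -6.3, 7.9]
opening: 0.0147
time: 28.6
ee_pos: [0.4705, 0.1675, 0.096]
tcp_rot: [130.9, 89.9, -131.1]
wrist_force: [-8.8, -7.0, 9.4]
opening: 0.0154
t 28.6 tcp [0.4705 0.1675 0.096 ] jaw -172.0 open 0.0154 q [ 20.  -2. -12.  80.  -0. -78.] F [-8.8 -7.   9.4]
```

View pics/w4b.png

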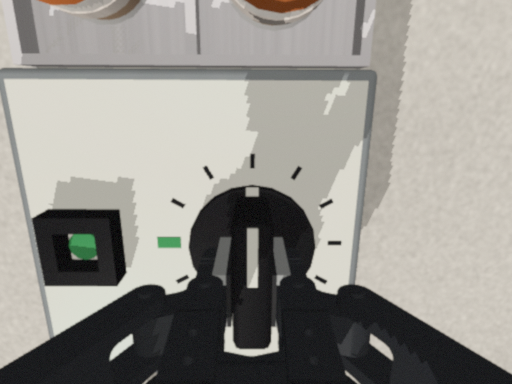

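Gripped. The dial followed to 3 (pointer at the tick at (252,160)). Turning the remaining 180°.

```bash
Z='';python3 -m jog '0 0 0 8;0 0 0 16;0 0 0 24;0 0 0 32;0 0 0 40;0 0 0 48;0 0 0 56;0 0 0 64'
python3 -m jog '0 0 0 8;0 0 0 16;0 0 0 24;0 0 0 32;0 0 0 40;0 0 0 48;0 0 0 56;0 0 0 64'
python3 -m jog '0 0 0 8;0 0 0 16;0 0 0 24;0 0 0 32;0 0 0 40;0 0 0 48;0 0 0 52;0 0 0 52'
python3 -c "
from h import *
go()"
```

```text
time: 29.65
ee_pos: [0.4699, 0.1675, 0.096]
tcp_rot: [-179.3, 89.8, -145.5]
wrist_force: [-12.1, -5.9, 10.1]
opening: 0.015
time: 30.65
ee_pos: [0.4698, 0.168, 0.096]
tcp_rot: [-135.5, 89.8, -165.8]
wrist_force: [-12.5, -2.5, 11.2]
opening: 0.0152
time: 31.65
ee_pos: [0.4701, 0.1684, 0.0961]
tcp_rot: [-99.6, 89.9, 178.4]
wrist_force: [-11.1, -1.0, 9.4]
opening: 0.0156
t 31.6 tcp [0.4701 0.1684 0.0961] jaw 8.0 open 0.0156 q [ 20.  -2. -12.  80.   0. 102.] F [-11.1  -1.    9.4]
```

```bash
python3 -m jog '0 0 0 0;0 0 0 0;0 0 0 0;0 0 0 0;-30 0 0 0;-70 0 0 0;-110 0 0 0;-125 0 0 0' 0.6
python3 -m jog '0 4 30 0;0 4 60 0;0 4 88 0;0 4 88 0;0 4 88 0;0 4 88 0;0 4 88 0;0 4 88 0'
python3 -c "
from h import *
c=snap('wrist','w5');go((.507,.439,.25,8));pots();pots('side')
cv2.imwrite('pics/w5b.png',c['color'][:,:,::-1])"
```

```text
time: 32.65
ee_pos: [0.4723, 0.1687, 0.2226]
tcp_rot: [100.8, 89.8, 18.8]
wrist_force: [0.5, -0.0, 0.6]
opening: 0.0509
time: 33.65
ee_pos: [0.4878, 0.0823, 0.2203]
tcp_rot: [-141.8, 90.0, 136.2]
wrist_force: [-0.4, 0.4, 1.0]
opening: 0.0515
t 33.7 tcp [0.4878 0.0822 0.2203] jaw 8.0 open 0.051 q [10. -3.  1. 94.  0. 92.] F [-0.3 -0.3 -0.4]
(0.507, 0.439, 0.25, 8) -> [ -29.7   68.9 -350.6] turn 0.0
scene 178 bench [0.428 0.046] well [0.478 0.038]
scene 189 bench [ 0.442 -0.045] well [ 0.491 -0.048]
scene 211 bench [0.517 0.056] well [0.563 0.047]
side 230 bench [ 0.507 -0.111] well [ 0.488 -0.048]
side 261 bench [ 0.584 -0.011] well [0.561 0.046]
side 230 bench [ 0.496 -0.025] well [0.478 0.033]
```

View pics/w5b.png

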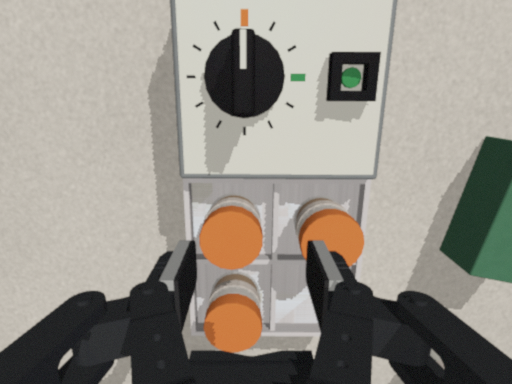

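Dial pointer is at the orange mark (245,18), so the dial is at 9, and all three pots are in their cells. Now the stylus: a closer look from above.

```bash
python3 -m jog '-10 8 -40 0;-20 16 -80 0;-30 24 -120 0;-30 32 -160 0;-30 40 -200 0;-30 50 -240 0;-30 57 -262 0;-30 57 -262 0'
python3 -m jog '0 0 0 0;0 0 0 0;0 0 0 0;0 0 0 0;0 0 0 0;0 0 0 0;0 0 0 0;0 0 0 0' 0.6
python3 -c "
from h import *
c=snap('wrist','w6');go()
cv2.imwrite('pics/w6b.png',cv2.resize(c['color'],(800,600),interpolation=2)[:,:,::-1])"
```

```text
time: 34.8
ee_pos: [0.5076, 0.3506, 0.2494]
tcp_rot: [-68.2, 89.9, -150.1]
wrist_force: [0.5, -0.2, -0.6]
opening: 0.0514
time: 35.8
ee_pos: [0.5077, 0.3493, 0.2503]
tcp_rot: [-55.3, 90.0, -137.3]
wrist_force: [-0.4, 0.5, 0.0]
opening: 0.051
t 35.9 tcp [0.5077 0.3493 0.2502] jaw 8.0 open 0.0513 q [ 35.  15.  24.  99.   0. 117.] F [0.2 0.5 0.1]
```

View pics/w6b.png

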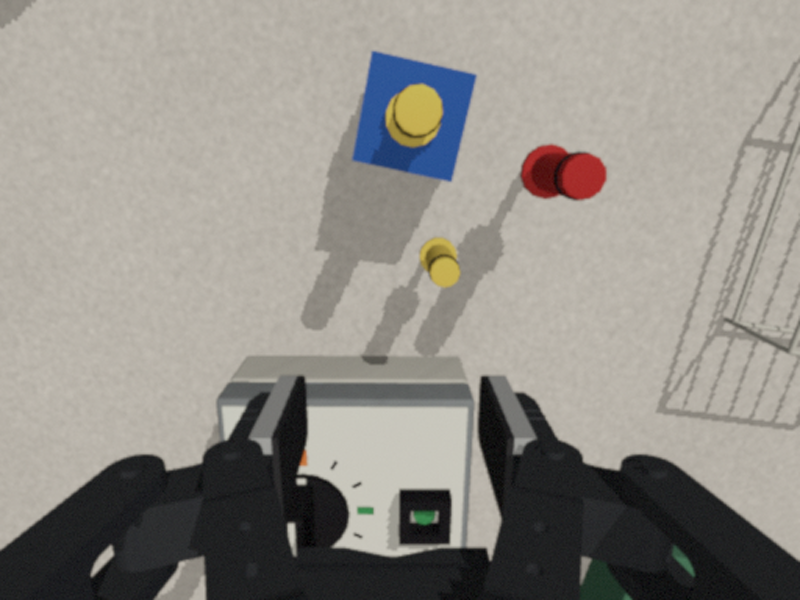

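The yellow stylus's top is at (419,109) in the holder, whose top corners are (374,52), (476,74), (452,181) and (354,160). The small yellow one is at (443,270) and the red one at (580,176), both clear of the jaws.

Run:
```python
from h import *
c=load('w6'); s=.64
r=lambda u,v,z: ray(c,u*s,v*s,z)[:2].round(4)
print('top',r(419,109,.128),'flange',r(414,118,.064))
P=np.array([r(*p,.058) for p in [(374,52),(476,74),(452,181),(354,160)]]);print(P.tolist(),P.mean(0))
print('small',r(443,270,.08),'red',r(580,176,.12),'button',r(425,517,.085))
go((.5075,.4375,.15,8),(.5075,.4375,.08,8))
```

```text
top [0.5092 0.4421] flange [0.5096 0.4415]
[[0.4807, 0.4749], [0.5427, 0.4716], [0.5393, 0.4081], [0.4764, 0.4122]] [0.509775 0.4417  ]
small [0.5404 0.3552] red [0.5965 0.4224] button [0.5573 0.1774]
t 35.9 tcp [0.5077 0.3493 0.2502] jaw 8.0 open 0.0513 q [ 35.  15.  24.  99.   0. 117.] F [0.2 0.5 0.1]
(0.5075, 0.4375, 0.15, 8) -> [100.2  12.1 -87.4] turn 0.0
(0.5075, 0.4375, 0.08, 8) -> [170.2  12.1 -87.4] turn 0.0
```

```bash
python3 -m jog '0 4 -25 0;0 8 -50 0;0 12 -75 0;0 14.5 -91 0;20 14.5 -91 0;45 14.5 -91 0;70 14.5 -91 0;80 14.5 -91 0'
python3 -m jog '20 0 0 0;45 0 0 0;65 0 0 0;80 0 0 0;88 0 0 0;92 0 0 0;92 0 0 0;92 0 0 0'
python3 -c "
from h import *
go((.5095,.4417,.078,8))"
```

```text
time: 36.85
ee_pos: [0.509, 0.4411, 0.1686]
tcp_rot: [-56.7, 89.9, -138.7]
wrist_force: [-0.5, -0.4, -0.8]
opening: 0.051
time: 37.85
ee_pos: [0.5097, 0.4416, 0.079]
tcp_rot: [125.5, 89.9, 43.5]
wrist_force: [0.2, 0.2, 1.2]
opening: 0.0513
t 37.9 tcp [0.5097 0.4416 0.079 ] jaw 8.0 open 0.0513 q [ 41.  22.  13.  81.   0. 123.] F [0.2 0.2 1.2]
(0.5095, 0.4417, 0.078, 8) -> [ 1.  -0.1 -0.1] turn 0.0
```

```bash
python3 -m jog '0 0 0 0;0 0 0 0;0 0 0 0;0 0 0 0;0 0 0 0;0 0 0 0;0 0 0 0;0 0 0 0' 0 80
python3 -c "
from h import *
go()"
python3 -m jog '-10 0 0 0;-25 0 0 0;-45 0 0 0;-65 0 0 0;-90 0 0 0;-110 0 0 0;-115 0 0 0;-115 0 0 0'
python3 -c "
from h import *
go((.5561,.1798,.19,8))
c=snap('wrist','w7');b=snap('side','d7')
x=cv2.resize(b['color'][150:350,150:400],(480,384),interpolation=2)
cv2.imwrite('pics/w7b.png',cv2.resize(np.hstack([c['color'],x]),(800,310))[:,:,::-1])"
```

```text
time: 38.85
ee_pos: [0.5096, 0.4416, 0.0789]
tcp_rot: [124.3, 89.9, 42.3]
wrist_force: [-0.3, -0.2, 5.1]
opening: 0.022
t 38.9 tcp [0.5096 0.4416 0.0789] jaw 8.0 open 0.022 q [ 41.  22.  13.  81.   0. 123.] F [-0.3 -0.2  5.1]
time: 39.85
ee_pos: [0.5095, 0.4414, 0.1933]
tcp_rot: [135.9, 90.0, 53.9]
wrist_force: [0.3, -0.5, -0.9]
opening: 0.0224
t 39.9 tcp [0.5095 0.4414 0.1933] jaw 8.0 open 0.0224 q [ 41.  22.  26.  94.   0. 123.] F [ 0.3 -0.5 -0.9]
(0.5561, 0.1798, 0.19, 8) -> [  3.3   9.7 265.6] turn 0.0
```

View pics/w7b.png

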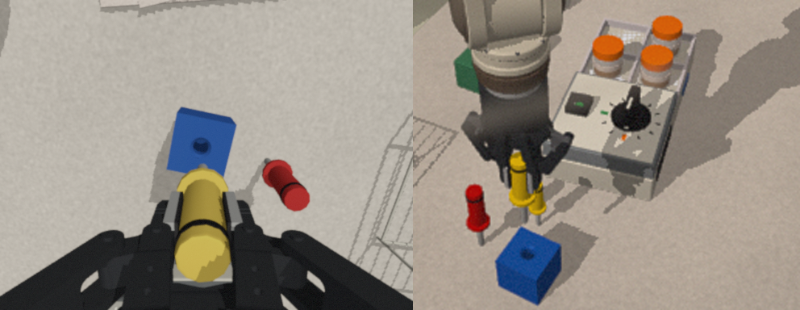

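Stylus held upright, with the holder empty. Moving over the button.

```bash
python3 -m jog '0 1 35 0;0 3 75 0;0 4 115 0;0 6 155 0;0 7 195 0;0 9 235 0;0 10 260 0;0 10 265.5 0'
python3 -m jog '0 0 0 0;0 0 0 0;0 0 0 0;0 0 0 0;4 0 0 0;8 0 0 0;13 0 0 0;13 0 0 0'
python3 -c "
from h import *
go((.5561,.1798,.16,8)); pots();pots('side')
b=snap('side','d8');a=snap('scene','s8');c=snap('wrist','w8')
f=lambda c,p:cv2.resize(c['color'][int(p[1])-45:int(p[1])+35,int(p[0])-50:int(p[0])+50],(400,320),interpolation=cv2.INTER_CUBIC)
q=np.array([.556,.18,.1])
print(proj(a,q),proj(b,q))
cv2.imwrite('pics/w8b.png',np.hstack([f(a,proj(a,q)[0]),f(b,proj(b,q)[0])])[:,:,::-1])"
```

```text
time: 40.95
ee_pos: [0.5563, 0.1784, 0.1926]
tcp_rot: [-76.8, 89.9, -158.9]
wrist_force: [0.1, 0.7, -0.8]
opening: 0.0226
time: 41.95
ee_pos: [0.5561, 0.1798, 0.1796]
tcp_rot: [-80.3, 89.9, -162.3]
wrist_force: [0.1, 0.6, -0.5]
opening: 0.0222
t 42.0 tcp [0.5561 0.1798 0.1796] jaw 8.0 open 0.0222 q [ 18.   9.   9.  90.   0. 100.] F [ 0.1  0.6 -0.5]
(0.5561, 0.1798, 0.16, 8) -> [19.6  0.  -0. ] turn 0.0
scene 154 bench [0.424 0.045] well [0.475 0.037]
scene 154 bench [ 0.438 -0.047] well [ 0.487 -0.05 ]
scene 211 bench [0.517 0.056] well [0.563 0.047]
side 176 bench [ 0.508 -0.118] well [ 0.489 -0.054]
side 213 bench [ 0.581 -0.009] well [0.558 0.049]
side 223 bench [ 0.496 -0.025] well [0.477 0.033]
[[300.94498389 170.2578901 ]] [[255.56328554 213.24294308]]
```

View pics/w8b.png

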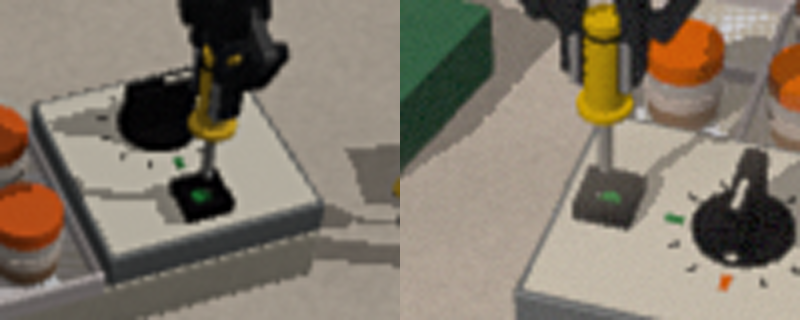

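In both views the stylus points straight down onto the green button. Descending in steps while watching the force.

```bash
python3 -m jog '2 0 0 0;5 0 0 0;8 0 0 0;10 0 0 0;12 0 0 0;13 0 0 0;13 0 0 0;13 0 0 0'
python3 -m jog '1 0 0 0;2 0 0 0;3 0 0 0;4 0 0 0;5 0 0 0;5 0 0 0;5 0 0 0;5 0 0 0'
python3 -c "
from h import *
go()"
```

```text
time: 43.2
ee_pos: [0.5564, 0.1799, 0.1674]
tcp_rot: [102.1, 90.0, 20.1]
wrist_force: [0.3, -0.9, -1.4]
opening: 0.0226
time: 44.2
ee_pos: [0.5564, 0.1799, 0.1624]
tcp_rot: [84.0, 90.0, 2.0]
wrist_force: [0.9, -0.5, -0.7]
opening: 0.0222
t 44.2 tcp [0.5564 0.1799 0.1624] jaw 8.0 open 0.0222 q [ 18.   9.   7.  88.  -0. 100.] F [ 0.9 -0.5 -0.7]
```

```bash
for i in 1 2 3; do python3 -m jog '1 0 0 0;2 0 0 0;3 0 0 0;3 0 0 0;3 0 0 0;3 0 0 0;3 0 0 0;3 0 0 0' | grep -v rot; done
```

```text
time: 45.2
ee_pos: [0.5564, 0.1799, 0.1593]
wrist_force: [0.3, -0.6, -0.8]
opening: 0.0222
time: 46.2
ee_pos: [0.5563, 0.1799, 0.1563]
wrist_force: [-0.8, 1.0, 0.3]
opening: 0.0221
time: 47.2
ee_pos: [0.5564, 0.1799, 0.1533]
wrist_force: [-0.6, -0.3, 3.3]
opening: 0.0227
```

```bash
for i in 1 2 3; do python3 -m jog '0.5 0 0 0;1 0 0 0;1 0 0 0;1 0 0 0;1 0 0 0;1 0 0 0;1 0 0 0;1 0 0 0' | grep -v rot; done
```

```text
time: 48.2
ee_pos: [0.5564, 0.1799, 0.1523]
wrist_force: [-0.6, -0.0, 3.9]
opening: 0.0223
time: 49.2
ee_pos: [0.5564, 0.1799, 0.1516]
wrist_force: [-0.7, -1.2, 5.8]
opening: 0.0222
time: 50.2
ee_pos: [0.5564, 0.18, 0.1514]
wrist_force: [-2.4, -1.0, 9.6]
opening: 0.0224
```

The button bottomed out: travel stopped and the force jumped to about 10 N. I'll hold briefly, then withdraw straight up.

```bash
python3 -m jog '0.5 0 0 0;0.5 0 0 0;0.5 0 0 0;0.5 0 0 0;0.5 0 0 0;0.5 0 0 0;0.5 0 0 0;0.5 0 0 0'|grep -v rot
python3 -m jog '-3 0 0 0;-8 0 0 0;-15 0 0 0;-25 0 0 0;-35 0 0 0;-42 0 0 0;-42 0 0 0;-42 0 0 0'
python3 -c "
from h import *
go((.5096,.4416,.1933,8));pots();pots('side');snap('side','d9')"
```

```text
time: 51.2
ee_pos: [0.5565, 0.1799, 0.1514]
wrist_force: [-3.9, -1.3, 12.7]
opening: 0.0223
time: 52.2
ee_pos: [0.5562, 0.1799, 0.1915]
tcp_rot: [-83.9, 90.0, -165.9]
wrist_force: [0.3, -1.5, -1.7]
opening: 0.0224
t 52.2 tcp [0.5562 0.1799 0.1915] jaw 8.0 open 0.0224 q [ 18.   9.  10.  91.   0. 100.] F [ 0.3 -1.5 -1.7]
(0.5096, 0.4416, 0.1933, 8) -> [  -1.8   -9.7 -265.7] turn 0.0
scene 151 bench [0.424 0.045] well [0.475 0.037]
scene 152 bench [ 0.437 -0.047] well [ 0.487 -0.05 ]
scene 212 bench [0.517 0.055] well [0.562 0.047]
side 175 bench [ 0.508 -0.118] well [ 0.489 -0.055]
side 247 bench [ 0.584 -0.011] well [0.56  0.047]
side 227 bench [ 0.496 -0.025] well [0.477 0.033]
```

```bash
python3 -m jog '-2 -1 -35 0;-2 -3 -75 0;-2 -4 -115 0;-2 -6 -155 0;-2 -7 -195 0;-2 -9 -235 0;-2 -10 -260 0;-2 -10 -265.5 0'
python3 -m jog '0 0 0 0;0 0 0 0;0 0 0 0;0 0 0 0;10 0 0 0;20 0 0 0;30 0 0 0;30 0 0 0'
python3 -c "
from h import *
go((.5096,.4416,.0789,8))
b=snap('side','d10');a=snap('scene','s10')
f=lambda c,p:cv2.resize(c['color'][int(p[1])-45:int(p[1])+35,int(p[0])-50:int(p[0])+50],(400,320),interpolation=cv2.INTER_CUBIC)
q=np.array([.51,.44,.09])
cv2.imwrite('pics/w10b.png',np.hstack([f(a,proj(a,q)[0]),f(b,proj(b,q)[0])])[:,:,::-1])"
```

```text
time: 53.35
ee_pos: [0.5088, 0.4427, 0.193]
tcp_rot: [-62.5, 89.9, -144.4]
wrist_force: [-0.7, -0.1, -1.1]
opening: 0.0224
time: 54.35
ee_pos: [0.509, 0.4411, 0.1623]
tcp_rot: [-56.8, 89.9, -138.8]
wrist_force: [0.7, 0.4, -0.1]
opening: 0.0225
t 54.4 tcp [0.509  0.4411 0.1623] jaw 8.0 open 0.0225 q [ 41.  22.  22.  91.  -0. 123.] F [ 0.7  0.4 -0.1]
(0.5096, 0.4416, 0.0789, 8) -> [83.4  0.8 -0.5] turn 0.0
```

View pics/w10b.png

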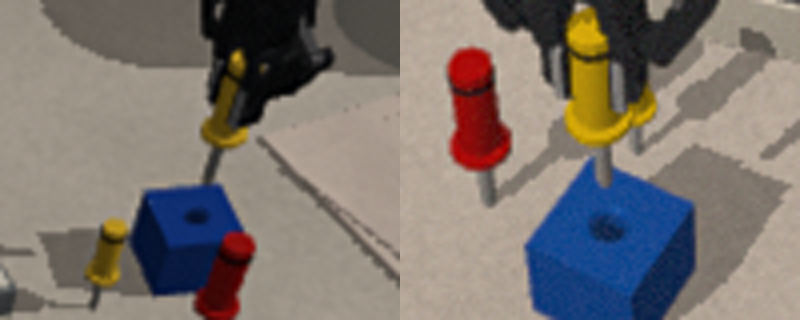

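Stylus upright, tip above the hole. Inserting with the 0.8/−0.5 mm correction.

```bash
python3 -m jog '0 0.8 -0.5 0;8 0.8 -0.5 0;16 0.8 -0.5 0;24 0.8 -0.5 0;32 0.8 -0.5 0;38 0.8 -0.5 0;42 0.8 -0.5 0;42 0.8 -0.5 0'
python3 -m jog '6 0 0 0;12 0 0 0;18 0 0 0;24 0 0 0;30 0 0 0;34 0 0 0;37 0 0 0;38 0 0 0'
python3 -m jog '0.5 0 0 0;1 0 0 0;1.5 0 0 0;2 0 0 0;2 0 0 0;2 0 0 0;2 0 0 0;2 0 0 0'
python3 -c "
from h import *
go((.5096,.4416,.0789,8))"
```

```text
time: 55.45
ee_pos: [0.5101, 0.442, 0.1215]
tcp_rot: [-61.8, 90.0, -143.8]
wrist_force: [-0.7, -0.6, -0.3]
opening: 0.0224
time: 56.45
ee_pos: [0.5101, 0.442, 0.0836]
tcp_rot: [-69.4, 90.0, -151.4]
wrist_force: [0.3, 0.0, -0.1]
opening: 0.0226
time: 57.45
ee_pos: [0.5102, 0.442, 0.0818]
tcp_rot: [143.4, 90.0, 61.4]
wrist_force: [0.3, 0.8, -0.3]
opening: 0.0223
t 57.5 tcp [0.5102 0.442  0.0818] jaw 8.0 open 0.0223 q [ 41.  22.  14.  82.   0. 123.] F [ 0.3  0.8 -0.3]
(0.5096, 0.4416, 0.0789, 8) -> [ 2.9 -0.6  0.4] turn 0.0
```

```bash
python3 -m jog '0.5 0 0 0;1 0 0 0;1.5 0 0 0;2 0 0 0;2.5 0 0 0;2.5 0 0 0;2.5 0 0 0;2.5 0 0 0'
python3 -m jog '0 0 0 0;0 0 0 0;0 0 0 0;0 0 0 0;0 0 0 0;0 0 0 0;0 0 0 0;0 0 0 0' 0.5
python3 -m jog '-15 0 0 0;-40 0 0 0;-70 0 0 0;-100 0 0 0;-130 0 0 0;-150 0 0 0;-160 0 0 0;-160 0 0 0'
python3 -m jog '0 0 20 0;0 0 50 0;0 0 80 0;0 0 90 0;0 0 90 0;0 0 90 0;0 0 90 0;0 0 90 0'
python3 -c "
from h import *
go();pots();pots('side')
b=snap('side','d11');a=snap('scene','s11')
cv2.imwrite('pics/w11b.png',np.hstack([cv2.resize(c['color'][y:y+180,x:x+180],(400,400),interpolation=cv2.INTER_CUBIC) for c,x,y in((a,220,110),(b,190,150))])[:,:,::-1])
w=snap('wrist','w11')"
```

```text
time: 58.45
ee_pos: [0.5102, 0.442, 0.0793]
tcp_rot: [82.7, 90.0, 0.7]
wrist_force: [0.0, -0.1, -1.2]
opening: 0.0225
time: 59.45
ee_pos: [0.5102, 0.442, 0.0793]
tcp_rot: [78.1, 90.0, -3.9]
wrist_force: [0.4, -0.3, -0.2]
opening: 0.0428
time: 60.45
ee_pos: [0.5103, 0.4422, 0.2401]
tcp_rot: [123.9, 89.9, 42.0]
wrist_force: [0.2, 0.9, -0.1]
opening: 0.0426
time: 61.45
ee_pos: [0.5226, 0.3535, 0.2391]
tcp_rot: [-79.2, 90.0, -161.2]
wrist_force: [-0.1, 0.1, 0.1]
opening: 0.0428
t 61.5 tcp [0.5226 0.3535 0.2391] jaw 8.1 open 0.0428 q [ 34.  17.  25.  98.   0. 116.] F [-0.1  0.1  0.1]
scene 176 bench [0.428 0.046] well [0.478 0.038]
scene 196 bench [ 0.441 -0.045] well [ 0.491 -0.048]
scene 209 bench [0.517 0.055] well [0.563 0.047]
side 238 bench [ 0.507 -0.112] well [ 0.488 -0.048]
side 250 bench [ 0.584 -0.012] well [0.56  0.046]
side 211 bench [ 0.497 -0.027] well [0.479 0.031]
```

View pics/w11b.png

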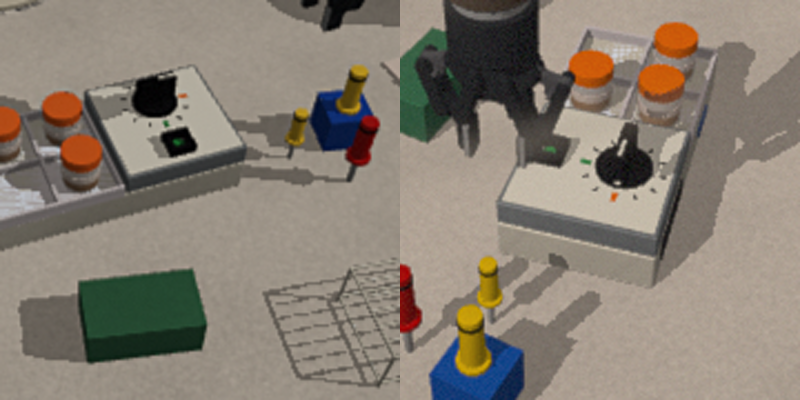

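View pics/w11.png

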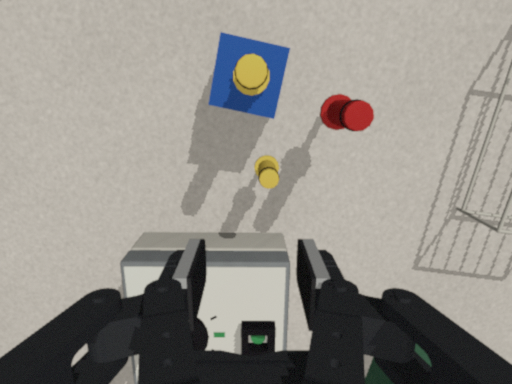

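```bash
python3 -c "
from h import *
bot.job_done();go()"
```

```text
the job is handed in; nothing more can be done
the job is handed in; nothing more can be done
```

I finished the job and handed it in at about 61.5 s of the 210 s allowed; the hand-in reported no verdict.

- **Pots:** the scene and side views showed three pots, and I found no fourth. All three stand upright in the well, their centres within about 5 mm of the cell centres. No pot appeared to have been knocked aside.
- **Dial:** it started at 2, and I turned it seven clicks clockwise in one grasp. A close view afterwards showed the pointer on the orange 9 mark. It still looked unchanged in the last, coarser pictures.
- **Start button:** I pressed it with the larger yellow stylus from the holder. The force rose to about 10–13 N and travel stopped, so it was fully down for well over half a second. I judged this from force and height, since I could not read the button's travel directly.
- **Stylus:** it is back upright in the blue holder. I released it within 1 mm of the position and height where I picked it up.
- **Other things:** I did not touch the bottle, jar, green box, red stylus or small yellow stylus. The last pictures show the box and both other styluses in place; I did not re-measure the bottle and jar. The gripper was open and clear of everything.

No check failed. The two cameras disagreed by up to about 7 mm on the pots' positions. Views of the button and dial agreed to about 2 mm, close to the calibration error.

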